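# Park the tube decapper in its holder ring

## Task

The tube decapper has dried: lift it out of the drying rack and put it away in its holder by letting the handle down through the ring, turning the tool gently until its square neck drops into the square bore and the head sits fully home on the ring. Do not force it or drop it, leave it upright and let go, and leave the other things on the bench alone.

Things in the scene. Friction and masses are not known exactly. Their poses are not given: they have to be found in the camera images.
- decapper: Hand tool for pulling caps off sample tubes, 0.13-0.21 kg, standing handle-down in the drying rack. Origin on its axis at the underside of the head; z up the axis, away from the handle. Head: grey plastic block above the origin, 46 mm (x) by 36 mm (y), 40 mm tall, dark round cap socket in its top; grip it across the 36 mm. Below: steel neck and handle (see decapper_tip).
- decapper_tip (a point): Lower end of the handle, on the axis, 97 mm below the tool's origin. Going down from the origin: a square neck, sides parallel to the head's, 22 mm wide for the first 8 mm, then tapering to 18 mm wide at 12 mm below; then a round handle 16 mm in diameter down to this tip.
- rack: White perforated drying rack, fixed, 130 mm (x) by 110 mm (y), top 105 mm above the bench. Origin on the bench under its centre, z up. Only the middle bore is open, the other holes are shallow marks. The decapper's head stands within 35 degrees of the rack's yaw.
- rack_bore (a point): Centre of the rack's 19 mm round bore, at the top surface, 105 mm above the bench. The decapper's handle stands in it and the small end of the neck rests on the rack's top, so the underside of the head starts 117 mm above the bench.
- holder: Fixed holder: foot plate 150 by 100 by 12 mm; 20 mm post, 122 mm tall, 75 mm from the ring's axis on the +x side; round steel ring, 84 mm outside diameter, top 121 mm above the bench, around a white square insert 51 mm wide (its top, at 125 mm, is the highest part). Origin on the bench under the ring's axis, z up. Over 20 N between tool and holder does damage.
- holder_mouth (a point): Centre of the insert's square bore (24.2 mm wide, 16 mm thick, open below) at its flat top, 125 mm above the bench; axes as the holder, not as the bore. When the tool is home its origin is at this point, the underside of the head flat on the insert.
- bore_angle (a point): A point 8 mm down in the bore; axes as the holder. The insert is clamped fast with its bore turned 17 to 73 degrees counter-clockwise (from above) from the holder's axes: different each time, not measured. The neck fits every 90 degrees, within about 6. Out of line its taper stops up to 12 mm short of home, lower the nearer to line; turned under a light push it drops in.
- tube_rack: Bystander: loose white rack, 70 by 160 mm, with ten capped sample tubes, 106 mm tall over the caps. Origin under its centre.
- reagent_bottle: Bystander: loose amber bottle, 60 mm diameter, 120 mm tall. Origin under its centre.
- carton: Bystander: loose carton, 90 by 120 by 70 mm tall. Origin under its centre.
Not all that is in view belongs to the job. There is more than one size of the decapper; the job needs the middle-sized.

How it is judged:
On the way, in this order (a step that is already met when the one before it is completed fails the run):
1. the decapper is lifted clear of the drying rack (height (world z) of decapper_tip above 0.115 m), for 0.1 s.
2. the handle is down through the ring by at least 30 mm (z of decapper_tip in the frame of holder_mouth below -0.03 m and horizontal distance between decapper_tip and holder_mouth below 0.012 m), for 0.1 s.
3. the head sits home on the ring (z of decapper in the frame of holder_mouth below 0.0025 m and horizontal distance between decapper and holder_mouth below 0.006 m), for 0.2 s.
At the end, for the whole second after the job is handed in: The decapper is at rest in the holder, handle down through the ring, with the underside of its head within 2 mm of the insert's top, its axis within 5 mm of the ring's axis and within 3.4 degrees of upright (z of decapper in the frame of holder_mouth between -0.003 and 0.002 m and horizontal distance between decapper and holder_mouth below 0.005 m and angle between decapper's own z axis and vertical below 0.06 rad and linear speed of decapper below 0.02 m/s); the robot touches nothing.
It fails at once if the tool is forced against the holder or dropped on it (more than 20 N) (contact force between decapper and holder above 20 N).
It fails at once if the tube rack is disturbed (more than 15 mm) (distance of tube_rack from where it was at the start of the episode above 0.015 m).
It fails at once if the reagent bottle is disturbed (more than 15 mm) (distance of reagent_bottle from where it was at the start of the episode above 0.015 m).
It fails at once if the carton is disturbed (more than 15 mm) (distance of carton from where it was at the start of the episode above 0.015 m).
It also fails if it takes over 72 s, if anything falls off the work surface, if the arm or the gripper's body presses on something with over 40 N, if the wrist force passes 120 N, or if a joint passes its speed limit or range.

## Robot

A 7-joint arm with a two-finger parallel gripper is mounted at the origin on the work surface. World frame = base frame: x ahead of the robot, y to its left, z up, the work surface at z = 0. Lengths are in m, angles in rad, forces in N, time in s.
With the tool pointing down it reaches from about 0.425 to 0.925 m from the base axis. Payload 6.8 kg.
Tool frame: the origin (TCP) lies on the centre line of the jaws, within the pads' length; the fingertips stand 8 mm ahead of it and the grasp point (between the pads) lies 11 mm behind it (bot.tips_ahead is the distance from the TCP to the fingertips, in m); z points along the fingers, y is the line along which they close (so a half turn about z gives the same grasp; the last joint's range is limited). The gripper opens to 85 mm and grips with 20 to 120 N. Pads are 22 mm wide; open, the fingers measure 114 mm over their backs; the gripper's body (76 mm by 85 mm) begins 54 mm behind the grasp point. The pads swing forward as they close: fully open they stand 13 mm farther back than shut.
Start: joints at [1.005, 0.477, 0.022, 1.555, -0.011, 1.109, -0.083], TCP at [0.298, -0.606, 0.239] pointing down, gripper open.
Joint ranges: [-2.96, 2.96], [-0.34, 2.1], [-1.41, 1.46], [0.24, 2.44], [-1.37, 4.51], [0.17, 1.92], [-2.96, 2.96]. Speed limits (rad/s): [2.39, 2.39, 3.14, 3.14, 3.14, 3.14, 3.14].

## Interface

Orientations are given as a unit quaternion [w, x, y, z].
In Python, from station import bot gives the robot as it stands.
- The arm moves only by the tool send_rows, never from a script. Its argument "deltas" is text: rows parted by semicolons, each of 4 numbers parted by spaces: the shift along the tool's x, y, z in m, then the turn about the tool's z in degrees. In form: x y z spin; .... A call has 1 to 5 rows; each row is the pose to reach, as a shift and turn from the pose commanded when the call began, along the tool's axes at that moment; what a row does not reach only later rows make up. A row lasts 1/10 s, in which the tool goes at most 50 mm and 8.59 degrees, less where a joint would pass 70% of its speed; a pose out of reach is approached as far as the arm can. A call with a gripper value outside its range is refused whole. "claw" is the opening, from 0 (shut) to 1 (fully open), set as the call begins (left out, the last holds). The fingers move at their own pace and stop on an object; "force" is the grip in N (left out, the last holds). Time passes only in rows, so rows that repeat a pose let the fingers close. It gives the time, the measured TCP pose, the force, the opening and the grip force at its end, in the units of the state.
- bot.get_obs(): the state, without advancing time (a new reading comes with each control period).
- bot.read_camera(name): name is "scene" or "top"; returns a dict with "img" (384x512x3 uint8, red, green, blue), "depth" (384x512 float32, m along the optical axis (not along the pixel's ray), 0 where there is no reading), "fx", "fy", "cx", "cy" (pixels), "camera_from_world" (4x4, takes a point from world to camera coordinates). Camera axes: x right, y up, looking along -z (the intrinsics and any distortion apply to the point x, -y, -z); pixel columns grow to the right and rows downward; lengths in m; the calibration is good to about 2 mm. A picture is of the moment at which its call begins.
- bot.hand_in(): hands the job in; it is judged then, once.
Trained networks look in a picture, given as the dict that the camera call returned (one of the last four; its "shot" number tells which), for a name from the list of things; names that differ only in an ending like _2 or _b are one class to them, and where a whole thing is asked for, a point or a joint stands for the part that bears it (a point fixed in the world has none). Each returns a list of dicts, best first, with "confidence" (0 to 1); they miss things now and then, are a little off and sometimes report something else, mostly with a low value. They report only what shows in the picture. A call takes as long as a camera call. They do not tell look-alikes from the thing itself.
- bot.masks_of(picture, query): "mask" (384x512 bool, what is visible of it).
- bot.landmark_of(picture, query): "xyz" ([x, y, z] in m, in world coordinates, good to about 4 mm: a listed point, or the origin of a listed thing).
The state is a dict: "t": time; "q": joint angles; "joint_vel": joint speeds; "joint_torque": joint torques, N m; "eef_pos": TCP position; "tool_rot": TCP orientation; "contact_force": force on the tool from outside, world axes, zero at the start; "torque": the same for the moment, N m; "gripper_width": opening from 0.0 (shut) to 1.0 (fully open); "grasp_force": force on a finger pad.
Only numpy, scipy, OpenCV 4.12 (cv2) and the standard library are available. Lean on these libraries where they do the work, as an engineer would, in place of code of your own. Each camera call takes 0.05 s, during which the arm holds its last target. There are 200 camera calls.

## Working session

There is one attempt and no reset: what is moved stays moved. The work goes in short steps, Python scripts to look and compute and a tool call to move; the robot and the scene stay as the last step left them, time stands still between calls to the robot, and variables do not carry over. Pictures are saved under pics/ and viewed, at most 10 in all, crops included, and the job is handed in when it is done.

Besides the shell and the picture viewer there is one more tool, called after "Call:" by a JSON object that holds its "api" and its "payload". send_rows: Moves the arm, as the interface text tells. Its arguments: {"type":"object","properties":{"deltas":{"type":"string"},"claw":{"type":"number"},"force":{"type":"number"}},"required":["deltas"]}

```bash
mkdir -p pics
cat > h.py <<'E'
import numpy as np, cv2
from station import bot
def world(p):
    d=p["depth"]; v,u=np.mgrid[0:384,0:512]
    pts=np.stack([(u-p["cx"])/p["fx"]*d,-(v-p["cy"])/p["fy"]*d,-d,np.ones_like(d)],-1)
    return (pts@np.linalg.inv(p["camera_from_world"]).T)[...,:3]
def save(p,n): cv2.imwrite("pics/"+n,cv2.cvtColor(p["img"],cv2.COLOR_RGB2BGR))
E
python3 - <<'E'
from h import *
ims=[]
for c in ["scene","top"]:
    p=bot.read_camera(c); ims.append(p["img"])
    np.savez(c+"0.npz",**{k:p[k] for k in("img","depth","fx","fy","cx","cy","camera_from_world")})
    for q in ["decapper","rack_bore","holder_mouth","holder","rack","carton","reagent_bottle","tube_rack"]:
        print(c,q,[(np.round(r["xyz"],3).tolist(),round(r["confidence"],2)) for r in bot.landmark_of(p,q)])
    save(p,c+"0.png")
o=bot.get_obs();print(o["eef_pos"],o["tool_rot"],o["t"],bot.tips_ahead)
E
```

```text
scene decapper [([0.652, -0.177, 0.135], 0.8), ([0.495, -0.19, 0.116], 0.75), ([0.358, -0.177, 0.066], 0.44)]
scene rack_bore [([0.494, -0.188, 0.104], 0.86), ([0.545, 0.158, 0.115], 0.39)]
scene holder_mouth [([0.545, 0.162, 0.124], 0.67)]
scene holder [([0.546, 0.155, -0.005], 0.77)]
scene rack [([0.487, -0.185, 0.002], 0.71), ([0.329, 0.446, 0.001], 0.63)]
scene carton [([0.357, -0.403, -0.0], 0.67)]
scene reagent_bottle []
scene tube_rack [([0.724, 0.011, 0.002], 0.67)]
top decapper [([0.656, -0.177, 0.14], 0.75), ([0.357, -0.169, 0.065], 0.63), ([0.492, -0.184, 0.114], 0.49)]
top rack_bore [([0.495, -0.186, 0.106], 0.88), ([0.354, -0.408, 0.003], 0.21)]
top holder_mouth [([0.546, 0.16, 0.124], 0.69)]
top holder [([0.541, 0.157, -0.002], 0.76)]
top rack [([0.49, -0.189, -0.001], 0.58)]
top carton [([0.354, -0.406, 0.002], 0.91)]
top reagent_bottle [([0.329, 0.444, -0.002], 0.5)]
top tube_rack [([0.728, 0.006, -0.0], 0.81)]
[ 0.29833933 -0.60551012  0.23932773] [1.96444510e-05 9.73924701e-01 2.26871496e-01 2.00408079e-05] 0.9 0.008
```

View pics/scene0.png

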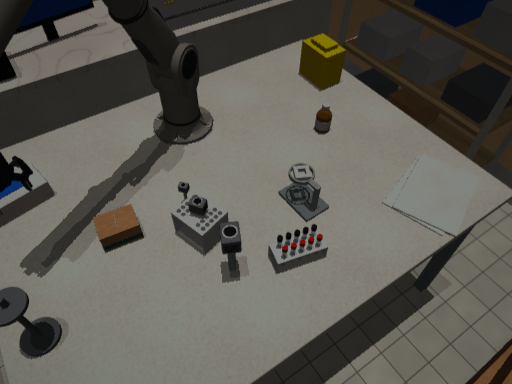

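View pics/top0.png

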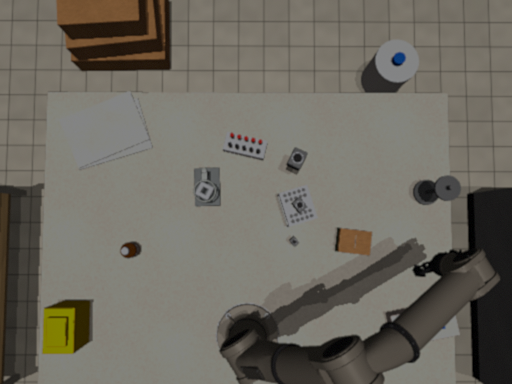

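The scene view shows the middle decapper in the white rack (~198,205), with look-alikes at (231,240) and (183,188). The holder is at (302,180), with the post on its far side in x. The top view shows the rack at (297,206), the holder at (207,188), and the large decapper at (297,159). Next I'll measure the yaw angles.

Run:
```python
from h import *
crops=[]
for c in ["scene","top"]:
    p=dict(np.load(c+"0.npz")); W=world(p)
    for n,cx,cy,r,z0,z1 in [("head",.494,-.187,.04,.150,.165),("racktop",.490,-.187,.09,.098,.11),("mouth",.545,.16,.055,.115,.132),("post",.6,.16,.15,.115,.13),("foot",.57,.16,.15,.006,.02)]:
        m=(np.hypot(W[...,0]-cx,W[...,1]-cy)<r)&(W[...,2]>z0)&(W[...,2]<z1)
        P=W[m]
        if len(P)<5: print(c,n,len(P));continue
        (a,b),(w,h),ang=cv2.minAreaRect((P[:,:2]*1000).astype(np.float32))
        print(c,n,len(P),"rect",round(a),round(b),round(w),round(h),round(ang,1),"mean",P.mean(0).round(3),"zmed",np.median(P[:,2]).round(3))
    for (x,y,z) in [(.494,-.187,.15),(.545,.16,.125)]:
        q=p["camera_from_world"]@[x,y,z,1]; u=p["cx"]+p["fx"]*q[0]/-q[2]; v=p["cy"]+p["fy"]*q[1]/q[2]
        u,v=int(u),int(v); crops.append(cv2.resize(p["img"][v-24:v+24,u-24:u+24],(380,280*380//280//1),interpolation=cv2.INTER_CUBIC)[:,:,::-1])
im=np.vstack([np.hstack(crops[:2]),np.hstack(crops[2:])]);im=cv2.resize(im,(600,600));cv2.imwrite("pics/c0.png",im)
```

```text
scene head 174 rect 494 -188 47 38 36.4 mean [ 0.496 -0.189  0.156] zmed 0.156
scene racktop 1063 rect 493 -188 133 113 18.0 mean [ 0.504 -0.192  0.104] zmed 0.104
scene mouth 349 rect 546 156 80 85 50.7 mean [0.55  0.155 0.121] zmed 0.122
scene post 402 rect 562 149 84 119 66.5 mean [0.559 0.155 0.121] zmed 0.121
scene foot 905 rect 571 156 152 103 2.8 mean [0.576 0.15  0.011] zmed 0.011
top head 126 rect 494 -187 46 36 36.5 mean [ 0.494 -0.186  0.157] zmed 0.157
top racktop 776 rect 495 -186 130 110 17.3 mean [ 0.494 -0.186  0.105] zmed 0.105
top mouth 262 rect 547 158 81 83 50.4 mean [0.55  0.158 0.123] zmed 0.123
top post 290 rect 563 150 82 117 67.5 mean [0.559 0.158 0.123] zmed 0.123
top foot 921 rect 567 160 289 292 50.3 mean [0.571 0.158 0.011] zmed 0.01
```

View pics/c0.png

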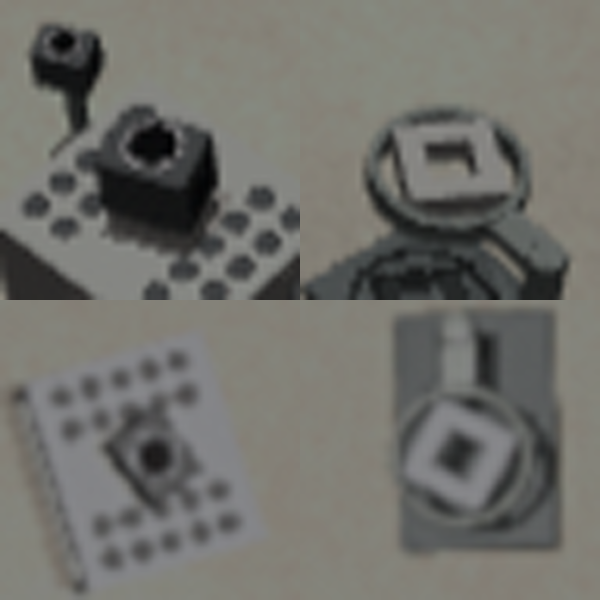

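The crops show the head's long side about 36° from world x (depth agrees), and the white insert turned inside the ring. I'll measure the insert from its bright pixels.

Run:
```python
from h import *
for c in ["scene","top"]:
    p=dict(np.load(c+"0.npz"))
    iv=np.linalg.inv(p["camera_from_world"]); s=4
    # rectify plane z=.125 at .5 mm/px
    X,Y=np.meshgrid(np.arange(.495,.597,.0005),np.arange(.108,.212,.0005),indexing="ij")
    q=np.stack([X,Y,0*X+.125,0*X+1],-1)@p["camera_from_world"].T
    u=p["cx"]+p["fx"]*q[...,0]/-q[...,2]; v=p["cy"]+p["fy"]*q[...,1]/q[...,2]
    g=cv2.remap(cv2.cvtColor(p["img"],cv2.COLOR_RGB2GRAY),u.astype(np.float32),v.astype(np.float32),cv2.INTER_CUBIC)
    rad=np.hypot(X-.546,Y-.159)<.034
    t,_=cv2.threshold(g[rad].reshape(-1,1),0,255,cv2.THRESH_OTSU)
    for t in (t,t+10,t+20,t-10):
        m=((g>t)&rad).astype(np.uint8); n,l,st,_=cv2.connectedComponentsWithStats(m); k=1+st[1:,4].argmax()
        P=np.stack([X[l==k],Y[l==k]],-1)*1000
        r=cv2.minAreaRect(cv2.convexHull(P.astype(np.float32)))
        hole=(g<=t)&(np.hypot(X-r[0][0]/1000,Y-r[0][1]/1000)<.016)
        H=np.stack([X[hole],Y[hole]],-1)*1000
        hr=cv2.minAreaRect(cv2.convexHull(H.astype(np.float32)))
        print(c,t,np.round(r[0],1),np.round(r[1],1),round(r[2],1),"hole",np.round(hr[0],1),np.round(hr[1],1),round(hr[2],1))
```

```text
scene 95.0 [543.5 161.9] [58.2 59.6] 63.1 hole [544.6 157.5] [24.9 23.7] 60.9
scene 105.0 [544.2 159.5] [53.4 55.7] 63.4 hole [545.1 157.6] [26.2 25.9] 63.4
scene 115.0 [545.2 159.1] [52.5 51.7] 63.4 hole [544.4 157.7] [27.3 28.7] 59.0
scene 85.0 [544.  162.9] [61.  60.8] 63.4 hole [545.4 157.5] [23.5 22.6] 63.4
top 98.0 [547.1 159. ] [54.5 54. ] 63.1 hole [547.  159.3] [21.5 24.4] 61.6
top 108.0 [547.  158.9] [52.5 51.4] 63.4 hole [546.8 159.1] [24. 26.] 62.7
top 118.0 [546.7 158.7] [50.  48.8] 62.9 hole [546.7 159. ] [26.5 28.5] 62.5
top 88.0 [547.  159.6] [57.4 57.9] 62.4 hole [547.  159.4] [19.2 22.9] 60.9
```

```bash
cat >> h.py <<'E'
def go(x,y,z,yaw):
    o=bot.get_obs(); w,a,b,c=o["tool_rot"]
    from scipy.spatial.transform import Rotation as R
    M=R.from_quat([a,b,c,w]).as_matrix(); d=M.T@(np.array([x,y,z])-o["eef_pos"])
    y0=np.degrees(np.arctan2(M[1,0],M[0,0])); s=-((yaw-y0+180)%360-180)
    print("t",round(o["t"],2),"pos",o["eef_pos"].round(4),"yaw",y0.round(2),"tilt",np.degrees(np.arccos(-M[2,2])).round(2),"delta",d.round(4),"spin",round(s,2),"F",np.round(o["contact_force"],2),"T",np.round(o["torque"],3),"w",round(o["gripper_width"],3),"g",o["grasp_force"])
E
python3 -c "
from h import *
go(.494,-.187,.239,36.5)"
```

```text
t 0.9 pos [ 0.2983 -0.6055  0.2393] yaw 26.23 tilt 0.0 delta [ 3.605e-01 -2.890e-01  3.000e-04] spin -10.27 F [-0.16  0.56 -0.79] T [ 0.003  0.015 -0.011] w 1.001 g 0.0
```

Call:
{"api": "send_rows", "payload": {"deltas": "0.036 -0.029 0 -2;0.072 -0.058 0 -4;0.108 -0.087 0 -6;0.144 -0.116 0 -8;0.18 -0.145 0 -10.3", "claw": 1, "force": 40}}

```text
t: 1.4
eef_pos: [0.3963, -0.3942, 0.2395]
tool_rot: [0.0, 0.949, 0.314, 0.0]
contact_force: [0.8, 0.9, 0.0]
gripper_width: 1.0
grasp_force: 0.0
```

```bash
python3 -c "
from h import *
go(.494,-.187,.239,36.5)"
```

```text
t 1.4 pos [ 0.3963 -0.3942  0.2395] yaw 36.61 tilt 0.04 delta [ 0.202  -0.1081  0.0005] spin 0.11 F [0.78 0.91 0.02] T [-0.001 -0.064 -0.003] w 1.0 g 0.0
```

Call:
{"api": "send_rows", "payload": {"deltas": "0.04 -0.022 0 0;0.08 -0.043 0 0;0.12 -0.065 0 0;0.16 -0.087 0 0;0.202 -0.108 0 0"}}

```text
t: 1.9
eef_pos: [0.4942, -0.1874, 0.2397]
tool_rot: [0.0, 0.95, 0.313, 0.0]
contact_force: [1.7, -0.7, 0.6]
gripper_width: 0.996
grasp_force: 0.0
```

Run:
```python
from h import *
go(.494,-.187,.129,36.5)
p=bot.read_camera("scene");W=world(p)
m=(np.hypot(W[...,0]-.494,W[...,1]+.187)<.04)&(abs(W[...,2]-.157)<.006)
print(m.sum(),cv2.minAreaRect((W[m][:,:2]*1000).astype(np.float32)))
```

```text
t 1.9 pos [ 0.4942 -0.1874  0.2397] yaw 36.5 tilt 0.05 delta [ 1.000e-04 -5.000e-04  1.107e-01] spin -0.0 F [ 1.74 -0.7   0.63] T [-0.065 -0.065 -0.034] w 0.996 g 0.0
165 ((494.6622619628906, -187.73040771484375), (44.74711608886719, 36.759212493896484), 36.343448638916016)
```

Well aligned. Descend, then close gently.

Call:
{"api": "send_rows", "payload": {"deltas": "0 0 0.03 0;0 0 0.06 0;0 0 0.085 0;0 0 0.10 0;0 0 0.11 0"}}

```text
t: 2.45
eef_pos: [0.4931, -0.1889, 0.1281]
tool_rot: [-0.0, 0.95, 0.313, -0.001]
contact_force: [0.1, -0.4, 0.1]
gripper_width: 1.001
grasp_force: 0.0
```

Call:
{"api": "send_rows", "payload": {"deltas": "0 0 0 0;0 0 0 0;0 0 0 0;0 0 0 0;0 0 0 0", "claw": 0.2, "force": 40}}

```text
t: 2.95
eef_pos: [0.4941, -0.1885, 0.1304]
tool_rot: [0.0, 0.95, 0.314, 0.0]
contact_force: [-1.6, 1.2, 5.6]
gripper_width: 0.415
grasp_force: 42.2
```

Call:
{"api": "send_rows", "payload": {"deltas": "0 0 0 0;0 0 0 0;0 0 0 0;0 0 0 0;0 0 0 0"}}

```text
t: 3.45
eef_pos: [0.494, -0.1885, 0.1304]
tool_rot: [0.0, 0.95, 0.314, 0.0]
contact_force: [-2.3, 2.4, 6.9]
gripper_width: 0.417
grasp_force: 42.2
```

```bash
python3 -c "
from h import *
go(.494,-.187,.129,36.5)"
```

```text
t 3.45 pos [ 0.494  -0.1885  0.1304] yaw 36.55 tilt 0.05 delta [ 0.0008 -0.0012  0.0014] spin 0.05 F [-2.34  2.36  6.92] T [0.487 0.574 0.01 ] w 0.417 g 42.17005670070648
```

Call:
{"api": "send_rows", "payload": {"deltas": "0 0 -0.01 0;0 0 -0.03 0;0 0 -0.065 0;0 0 -0.10 0;0 0 -0.135 0", "force": 60}}

```text
t: 3.95
eef_pos: [0.4935, -0.189, 0.2663]
tool_rot: [0.0, 0.95, 0.313, 0.0]
contact_force: [0.5, -0.3, -1.6]
gripper_width: 0.415
grasp_force: 60.2
```

Run:
```python
from h import *
go(.5465,.159,.275,63)
c=bot.get_obs()["eef_pos"]
for cam in ["scene","top"]:
    p=bot.read_camera(cam);W=world(p); save(p,cam+"1.png")
    print([(np.round(r["xyz"],4).tolist(),round(r["confidence"],2)) for r in bot.landmark_of(p,"decapper")+bot.landmark_of(p,"decapper_tip")])
```

```text
t 3.95 pos [ 0.4935 -0.189   0.2663] yaw 36.52 tilt 0.03 delta [ 0.2497 -0.2481 -0.0087] spin -26.48 F [ 0.51 -0.34 -1.55] T [-0.038 -0.093 -0.014] w 0.415 g 60.249136090278625
[([0.6544, -0.173, 0.1349], 0.94), ([0.4971, -0.1899, 0.2494], 0.74), ([0.3607, -0.1744, 0.0641], 0.65), ([0.6536, -0.1759, 0.0006], 0.83), ([0.4944, -0.1864, 0.153], 0.62), ([0.3558, -0.1762, 0.0019], 0.51)]
[([0.6549, -0.1771, 0.1411], 0.82), ([0.3604, -0.1733, 0.0649], 0.43), ([0.3271, 0.4459, -0.0024], 0.21), ([0.495, -0.1886, 0.1006], 0.41)]
```

Call:
{"api": "send_rows", "payload": {"deltas": "0.02 -0.02 0 -3;0.05 -0.05 0 -7;0.085 -0.084 0 -13;0.12 -0.119 0 -19;0.155 -0.154 0 -26.5"}}

```text
t: 4.75
eef_pos: [0.5258, 0.0287, 0.2628]
tool_rot: [-0.001, 0.851, 0.525, -0.001]
contact_force: [1.1, -0.8, -1.8]
gripper_width: 0.413
grasp_force: 60.3
```

```bash
python3 -c "
from h import *
go(.5465,.159,.266,63)"
```

```text
t 4.75 pos [0.5258 0.0287 0.2628] yaw 63.27 tilt 0.15 delta [ 0.1257 -0.0401 -0.0033] spin 0.27 F [ 1.05 -0.76 -1.8 ] T [-0.001 -0.096 -0.009] w 0.413 g 60.28847694396973
```

Call:
{"api": "send_rows", "payload": {"deltas": "0.03 -0.01 0 0;0.07 -0.022 0 0;0.1 -0.032 0 0;0.126 -0.04 0 0;0.126 -0.04 0 0"}}

```text
t: 5.25
eef_pos: [0.5469, 0.1625, 0.2627]
tool_rot: [-0.002, 0.851, 0.526, -0.001]
contact_force: [-1.1, 0.7, -2.0]
gripper_width: 0.412
grasp_force: 60.3
```

Run:
```python
from h import *
go(.5465,.159,.266,63)
ims=[]
for cam in ["scene","top"]:
    p=bot.read_camera(cam);W=world(p)
    for q in ["decapper","decapper_tip","holder_mouth"]:
        print(cam,q,[(np.round(r["xyz"],4).tolist(),round(r["confidence"],2)) for r in bot.landmark_of(p,q) if abs(r["xyz"][1]-.159)<.05])
    q=p["camera_from_world"]@[.5465,.159,.18,1]; u=int(p["cx"]+p["fx"]*q[0]/-q[2]); v=int(p["cy"]+p["fy"]*q[1]/q[2])
    ims.append(cv2.resize(p["img"][v-40:v+40,u-40:u+40,::-1],(400,400),interpolation=cv2.INTER_CUBIC))
cv2.imwrite("pics/c1.png",np.hstack(ims))
```

```text
t 5.25 pos [0.5469 0.1625 0.2627] yaw 63.41 tilt 0.21 delta [-0.0033  0.0012 -0.0033] spin 0.41 F [-1.06  0.71 -1.99] T [ 0.     0.024 -0.034] w 0.412 g 60.27919292449951
scene decapper []
scene decapper_tip [([0.5472, 0.1618, 0.1488], 0.62)]
scene holder_mouth [([0.5462, 0.1604, 0.1234], 0.72)]
top decapper []
top decapper_tip []
top holder_mouth [([0.5498, 0.1563, 0.1223], 0.79)]
```

View pics/c1.png

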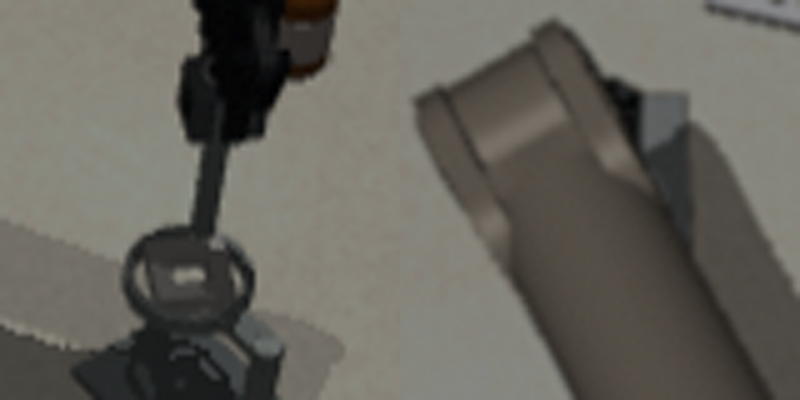

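The scene crop shows the handle hanging just above and behind the ring, its tip at about (203,235). It looks possibly tilted, so I'll check the handle axis from depth.

```bash
cat >> h.py <<'E'
def axis():
    p=bot.read_camera("scene"); W=world(p); C=bot.get_obs()["eef_pos"]
    iv=np.linalg.inv(p["camera_from_world"])[:3,3]
    for z in np.arange(C[2]-.108,C[2]-.025,.006):
        m=(np.hypot(W[...,0]-C[0],W[...,1]-C[1])<.025)&(abs(W[...,2]-z)<.003)&(W[...,2]>.128)
        if m.sum()<2: continue
        c=W[m].mean(0); r=c[:2]-iv[:2]; r/=np.linalg.norm(r); c2=c[:2]+r*.0065
        print(round(z,3),m.sum(),c2.round(4))
    return p
E
python3 - <<'E'
from h import *
axis(); go(.5465,.159,.266,63)
E
```

```text
0.156 5 [0.5466 0.1573]
0.162 5 [0.547  0.1548]
0.168 7 [0.547  0.1564]
0.174 8 [0.5465 0.1559]
0.18 6 [0.5473 0.1564]
0.186 7 [0.5477 0.1556]
0.192 9 [0.5483 0.1568]
0.198 6 [0.5448 0.154 ]
0.204 6 [0.5473 0.1564]
0.21 9 [0.5484 0.1565]
0.216 8 [0.5476 0.1557]
0.222 7 [0.5483 0.155 ]
0.228 6 [0.5477 0.1547]
0.234 7 [0.5494 0.157 ]
t 5.7 pos [0.5482 0.1567 0.2643] yaw 62.95 tilt 0.02 delta [ 0.0013 -0.0026 -0.0017] spin -0.05 F [-0.11  0.   -2.16] T [0.003 0.033 0.012] w 0.415 g 60.27626037597656
```

Call:
{"api": "send_rows", "payload": {"deltas": "0.001 -0.003 0 0;0.001 -0.003 0.015 0;0.001 -0.003 0.03 0;0.001 -0.003 0.045 0;0.001 -0.003 0.06 0"}}

```text
t: 6.2
eef_pos: [0.5454, 0.1596, 0.2022]
tool_rot: [-0.0, 0.852, 0.523, -0.001]
contact_force: [1.0, -0.3, -2.8]
gripper_width: 0.413
grasp_force: 60.3
```

Run:
```python
from h import *
p=axis(); go(.546,.159,.2,63)
```

```text
0.128 3 [0.5419 0.1573]
0.134 6 [0.5444 0.1596]
0.14 6 [0.5419 0.1586]
0.146 7 [0.5455 0.1605]
0.152 8 [0.5446 0.1594]
0.158 4 [0.5443 0.1579]
0.164 11 [0.5446 0.1587]
0.17 3 [0.545  0.1588]
t 6.25 pos [0.5441 0.159  0.1998] yaw 63.04 tilt 0.31 delta [ 0.0009  0.0017 -0.0002] spin 0.04 F [-1.25 -0.01 -4.57] T [-0.038  0.074  0.006] w 0.412 g 60.265209674835205
```

Call:
{"api": "send_rows", "payload": {"deltas": "0 0 0 0;0 0 0.01 0;0 0 0.02 0;0 0 0.03 0;0 0 0.038 0"}}

```text
t: 6.75
eef_pos: [0.5456, 0.1597, 0.1652]
tool_rot: [-0.0, 0.853, 0.523, -0.0]
contact_force: [-0.4, 0.5, -2.0]
gripper_width: 0.412
grasp_force: 60.3
```

Call:
{"api": "send_rows", "payload": {"deltas": "0 0 0 0;0 0 0 0;0 0 0 0;0 0 0 0"}}

```text
t: 7.15
eef_pos: [0.5462, 0.16, 0.1668]
tool_rot: [0.0, 0.853, 0.523, 0.0]
contact_force: [-1.0, 0.2, -2.0]
gripper_width: 0.41
grasp_force: 60.3
```

Run:
```python
from h import *
go(.546,.159,.1534,63); p=axis()
q=p["camera_from_world"]@[.546,.159,.13,1]; u=int(p["cx"]+p["fx"]*q[0]/-q[2]); v=int(p["cy"]+p["fy"]*q[1]/q[2])
cv2.imwrite("pics/c2.png",cv2.resize(p["img"][v-25:v+25,u-25:u+25,::-1],(500,500),interpolation=cv2.INTER_CUBIC))
```

```text
t 7.15 pos [0.5462 0.16   0.1668] yaw 63.03 tilt 0.05 delta [-0.001   0.0002  0.0134] spin 0.03 F [-1.02  0.15 -2.01] T [0.003 0.04  0.009] w 0.41 g 60.2940309047699
0.131 4 [0.5452 0.1597]
0.137 5 [0.5464 0.1579]
```

View pics/c2.png

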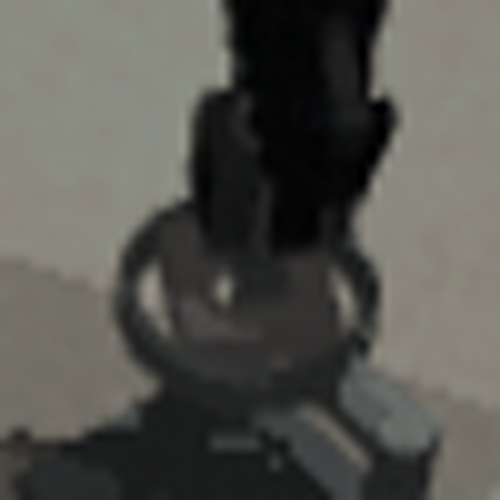

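The crop shows the head just above the insert, the neck entering the bore at about (265,265). Lowering slowly.

Call:
{"api": "send_rows", "payload": {"deltas": "-0.0005 0 0.003 0;-0.0005 0 0.006 0;-0.0005 0 0.009 0;-0.0005 0 0.012 0;-0.0005 0 0.014 0"}}

```text
t: 7.7
eef_pos: [0.5455, 0.1594, 0.1519]
tool_rot: [-0.0, 0.852, 0.523, -0.0]
contact_force: [0.2, -0.7, -1.8]
gripper_width: 0.413
grasp_force: 60.3
```

```bash
python3 -c "
from h import *
go(.546,.159,.1384,63)"
```

```text
t 7.7 pos [0.5455 0.1594 0.1519] yaw 63.03 tilt 0.03 delta [-0.0001  0.0006  0.0135] spin 0.03 F [ 0.24 -0.71 -1.83] T [-0.021 -0.015 -0.013] w 0.413 g 60.294249057769775
```

Free so far. Creep on.

Call:
{"api": "send_rows", "payload": {"deltas": "0 0 0.001 0;0 0 0.002 0;0 0 0.003 0;0 0 0.004 0;0 0 0.004 0"}}

```text
t: 8.2
eef_pos: [0.5456, 0.1594, 0.1482]
tool_rot: [-0.0, 0.853, 0.523, -0.0]
contact_force: [-0.3, -0.6, -1.7]
gripper_width: 0.414
grasp_force: 60.3
```

```bash
python3 -c "
from h import *
go(.546,.159,.1384,63)"
```

```text
t 8.2 pos [0.5456 0.1594 0.1482] yaw 63.03 tilt 0.01 delta [-0.0002  0.0005  0.0098] spin 0.03 F [-0.27 -0.59 -1.7 ] T [ 0.033 -0.023 -0.001] w 0.414 g 60.29392719268799
```

Call:
{"api": "send_rows", "payload": {"deltas": "0 0 0.001 0;0 0 0.002 0;0 0 0.003 0;0 0 0.003 0"}}

```text
t: 8.6
eef_pos: [0.5456, 0.159, 0.145]
tool_rot: [0.0, 0.853, 0.523, -0.0]
contact_force: [-0.5, -0.9, -1.0]
gripper_width: 0.418
grasp_force: 60.4
```

```bash
python3 -c "
from h import *
go(.546,.159,.1384,63)"
```

```text
t 8.6 pos [0.5456 0.159  0.145 ] yaw 63.01 tilt 0.04 delta [0.0002 0.0004 0.0066] spin 0.01 F [-0.47 -0.86 -0.97] T [-0.355  0.061 -0.023] w 0.418 g 60.414143800735474
```

Call:
{"api": "send_rows", "payload": {"deltas": "0 0 0.0005 0;0 0 0.001 0;0 0 0.001 0"}}

```text
t: 8.9
eef_pos: [0.5456, 0.159, 0.1442]
tool_rot: [0.0, 0.853, 0.523, -0.0]
contact_force: [-2.0, -1.6, -1.3]
gripper_width: 0.413
grasp_force: 60.4
```

```bash
python3 -c "
from h import *
go(.546,.159,.1384,63)"
```

```text
t 8.9 pos [0.5456 0.159  0.1442] yaw 63.02 tilt 0.04 delta [0.0002 0.0004 0.0058] spin 0.02 F [-2.05 -1.65 -1.25] T [-0.428  0.179 -0.02 ] w 0.413 g 60.394699573516846
```

Call:
{"api": "send_rows", "payload": {"deltas": "-0.0003 -0.0002 0 0;-0.0007 -0.0003 0 0;-0.0007 -0.0003 0.0005 0;-0.0007 -0.0003 0.001 0;-0.0007 -0.0003 0.001 0"}}

```text
t: 9.4
eef_pos: [0.5451, 0.1592, 0.1433]
tool_rot: [-0.0, 0.852, 0.523, 0.0]
contact_force: [-0.5, -0.2, -1.9]
gripper_width: 0.413
grasp_force: 60.4
```

```bash
python3 -c "
from h import *
go(.546,.159,.1384,63)"
```

```text
t 9.4 pos [0.5451 0.1592 0.1433] yaw 63.04 tilt 0.02 delta [0.0002 0.0009 0.0049] spin 0.04 F [-0.5  -0.24 -1.93] T [-0.081  0.038 -0.017] w 0.413 g 60.41374683380127
```

Contact relieved. Continue down.

Call:
{"api": "send_rows", "payload": {"deltas": "0 0 0.0007 0;0 0 0.0014 0;0 0 0.002 0;0 0 0.0025 0;0 0 0.0025 0"}}

```text
t: 9.9
eef_pos: [0.5451, 0.159, 0.1407]
tool_rot: [-0.0, 0.852, 0.523, 0.0]
contact_force: [-1.4, -0.4, -1.9]
gripper_width: 0.413
grasp_force: 60.4
```

```bash
python3 -c "
from h import *
go(.546,.159,.1384,63)"
```

```text
t 9.9 pos [0.5451 0.159  0.1407] yaw 63.04 tilt 0.01 delta [0.0004 0.0008 0.0023] spin 0.04 F [-1.45 -0.39 -1.93] T [ 0.005 -0.004 -0.019] w 0.413 g 60.41289567947388
```

Call:
{"api": "send_rows", "payload": {"deltas": "-0.0002 -0.0002 0.0005 0;-0.0002 -0.0002 0.001 0;-0.0002 -0.0002 0.0013 0;-0.0002 -0.0002 0.0016 0;-0.0002 -0.0002 0.0016 0"}}

```text
t: 10.4
eef_pos: [0.5449, 0.1588, 0.1392]
tool_rot: [0.0, 0.853, 0.523, -0.0]
contact_force: [-0.5, -0.5, -1.6]
gripper_width: 0.411
grasp_force: 60.4
```

```bash
python3 -c "
from h import *
go(.546,.159,.1384,63)"
```

```text
t 10.4 pos [0.5449 0.1588 0.1392] yaw 63.03 tilt 0.0 delta [0.0007 0.0009 0.0008] spin 0.03 F [-0.52 -0.53 -1.64] T [-0.    -0.005 -0.031] w 0.411 g 60.409462451934814
```

Call:
{"api": "send_rows", "payload": {"deltas": "0 0 0.0004 0;0 0 0.0008 0;0 0 0.0012 0;0 0 0.0012 0"}}

```text
t: 10.8
eef_pos: [0.5449, 0.1589, 0.1386]
tool_rot: [0.0, 0.853, 0.523, 0.0]
contact_force: [-2.6, -1.1, 5.9]
gripper_width: 0.416
grasp_force: 61.2
```

```bash
python3 -c "
from h import *
go(.546,.159,.1384,63)"
```

```text
t 10.8 pos [0.5449 0.1589 0.1386] yaw 63.03 tilt 0.02 delta [0.0006 0.0009 0.0002] spin 0.03 F [-2.61 -1.08  5.89] T [-0.253  0.439 -0.03 ] w 0.416 g 61.16538405418396
```

Seated at the expected height with a light 7 N push. Release gently.

Call:
{"api": "send_rows", "payload": {"deltas": "0 0 -0.0003 0;0 0 -0.0005 0;0 0 -0.0005 0", "force": 20}}

```text
t: 11.1
eef_pos: [0.5449, 0.1588, 0.1387]
tool_rot: [0.0, 0.853, 0.523, 0.0]
contact_force: [-2.3, -0.1, 2.5]
gripper_width: 0.414
grasp_force: 60.7
```

Call:
{"api": "send_rows", "payload": {"deltas": "0 0 0 0;0 0 0 0;0 0 0 0;0 0 0 0;0 0 0 0", "claw": 0.8}}

```text
t: 11.6
eef_pos: [0.5449, 0.1588, 0.1384]
tool_rot: [-0.0, 0.853, 0.523, -0.0]
contact_force: [-0.6, 0.5, 0.6]
gripper_width: 0.799
grasp_force: 0.0
```

```bash
python3 -c "
from h import *
go(.546,.159,.1384,63)"
```

```text
t 11.6 pos [0.5449 0.1588 0.1384] yaw 63.03 tilt 0.0 delta [0.0007 0.001  0.    ] spin 0.03 F [-0.64  0.49  0.63] T [0.011 0.017 0.043] w 0.799 g 0.0
```

Call:
{"api": "send_rows", "payload": {"deltas": "0 0 -0.01 0;0 0 -0.03 0;0 0 -0.065 0;0 0 -0.1 0;0 0 -0.13 0"}}

```text
t: 12.1
eef_pos: [0.545, 0.1591, 0.2712]
tool_rot: [0.0, 0.852, 0.523, 0.001]
contact_force: [0.3, 0.1, 0.0]
gripper_width: 0.797
grasp_force: 0.0
```

Run:
```python
from h import *
go(.546,.159,.1384,63)
p=bot.read_camera("scene");W=world(p)
print([(np.round(r["xyz"],4).tolist(),round(r["confidence"],2)) for r in bot.landmark_of(p,"decapper")])
m=(np.hypot(W[...,0]-.546,W[...,1]-.159)<.035)&(W[...,2]>.155)&(W[...,2]<.18)
P=W[m];print(m.sum(),np.median(P[:,2]),cv2.minAreaRect((P[:,:2]*1000).astype(np.float32)))
A=np.c_[P[:,:2]-P[:,:2].mean(0),np.ones(len(P))];print(np.linalg.lstsq(A,P[:,2],rcond=None)[0])
q=p["camera_from_world"]@[.546,.159,.13,1]; u=int(p["cx"]+p["fx"]*q[0]/-q[2]); v=int(p["cy"]+p["fy"]*q[1]/q[2])
cv2.imwrite("pics/c3.png",cv2.resize(p["img"][v-25:v+25,u-25:u+25,::-1],(500,500),interpolation=cv2.INTER_CUBIC))
```

```text
t 12.1 pos [0.545  0.1591 0.2712] yaw 63.04 tilt 0.1 delta [0.0002 0.0008 0.1328] spin 0.04 F [0.3  0.13 0.02] T [-0.03  -0.022  0.008] w 0.797 g 0.0
[([0.3567, -0.4032, -0.0018], 0.65), ([0.6531, -0.1775, 0.1325], 0.63), ([0.5464, 0.1593, 0.1237], 0.55)]
152 0.1637829883966897 ((545.8260498046875, 156.03005981445312), (46.2496452331543, 39.21937942504883), 65.69868469238281)
[-0.04766993  0.05491633  0.16306059]
```

View pics/c3.png

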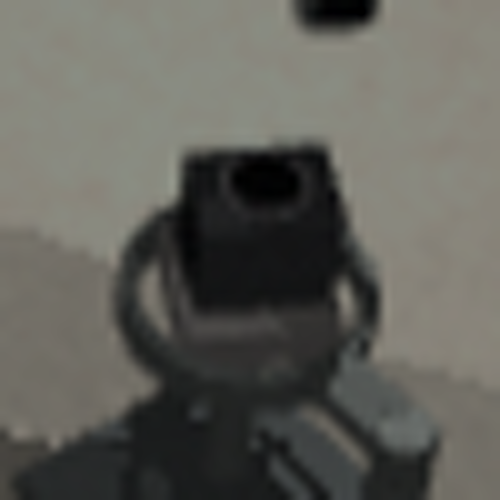

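The head (185–335, 150–310) sits flush and upright on the insert, with its top at about 0.164 m against the expected 0.165 m. The gripper is clear.

```bash
python3 -c "
from h import *
print(bot.hand_in())"
```

```text
the job is handed in; nothing more can be done
None
```

The decapper is in its holder with the head down on the insert and upright, the gripper is clear, and the job was handed in at about 12 s; the hand-in returned no verdict.

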